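Wring a drill chuck into its taper socket and drift it out again

TASK

Try the drill chuck's taper in the socket held upright in the vise: turn its tang into the slot and wring it fully home, rocking it to and fro under a firm but not brutal push until it holds by itself, then let go of it. Then slide the drift, thin end first and wide side upright, through the slot under the tang and push it along, without touching the chuck, until the chuck is lifted clear of its seat. Leave the chuck standing loose and upright in the socket on the drift, the drift still through the slot, and do not disturb the other tools.

Things in the scene. Friction and masses are not known exactly. Their poses are not given: they have to be found in the camera images.
- vise: Grey cast drill vise fixed to the bench, base 215 x 100 mm, holding a steel taper socket upright in its jaws. Origin on the bench under the socket's axis; z up; x is the way the jaws close (screw handle at -x); the socket's slot runs along y. Jaw tops are 75 mm up and 100 mm wide along y. Only the socket, 44 mm across, rises above them, from 83 to 190 mm.
- socket_mouth (a point): Centre of the socket's open top end, 190 mm over the bench; axes as the vise's. The taper bore is 26 mm across here and narrows by 3 degrees a side to 19 mm at 65 mm depth, where it opens into the cross slot. A tang that lies across the slot lands on the slot's edges with the collar about 21 mm above this point; turned in line, it drops in.
- slot_centre (a point): Point on the socket's axis on the slot's floor, 93 mm over the bench, 97 mm under the mouth; axes as the vise's. The slot goes right through the socket along y, open at both sides: 10 mm wide, 32 mm high (floor at 93, ceiling at 125 mm). The drift may enter from either side and slides on this floor; the vise's jaw tops lie 18 mm below it.
- chuck: Dark drill chuck on a steel taper arbor, 158 mm long, 0.6 kg, standing tang down in one of the rack's three holes; tallest tool there. Origin on the axis at the tang's end, z up. Tang 7 mm thick (x), 15 mm wide (y), 16 mm long; y must lie along the slot, either way round, at the start up to 50 degrees off. In the slot the tang can turn some 0.2 rad each way. Taper from 16 to 81 mm.
- collar (a point): Underside of the 34 mm collar, 86 mm above the tang's end. Height over the mouth: taper touches at 11 to 6 mm; a straight push of 25 N jams it at 3.5 to 5 mm, NOT home. Rocked 0.1 rad each way under a steady 20 N push it creeps down in 10 to 15 strokes, 5 to 7 mm below the first firm (5 N) touch: fully home is 3 mm or less, 1.5 mm is good. 30 N is plenty; do not ram it.
- chuck_grip (a point): On the axis 124 mm above the tang's end, mid-height of the chuck's round 42 mm body (106 to 143 mm), the place to grip level from above, fingers on either side. Turning it under load needs a firm grip of about 50 N. Below it, at 91 to 106 mm, two flats 36 mm apart face +x and -x, parallel to the tang's faces; the nose above ends at 158 mm.
- drift: Flat steel wedge 200 mm long, 8 mm thick (x), 0.24 kg, on edge in a wooden block's groove (floor 24 mm up, 9 mm deep), upper part exposed. Origin mid-length on its straight underside; y to the thin tip. 8 mm high at the tip, rising 1:6 to 26 mm at 108 mm from the tip, then parallel. Under a seated tang: meets it about 30 mm past the axis; 100 mm past, the collar stands 13 mm up, free.
- drift_tip (a point): Thin end of the drift, 100 mm along +y from its origin, on the underside. The last 20 mm narrow from 8 to 3 mm thick, to help it into the 10 mm slot. Pushed slowly it takes 12 to 25 N to break the taper loose (tip some 35 to 50 mm past the axis), then under 10 N; a dead stop before the axis means it has hit the socket beside the slot.
- drift_grip (a point): On the drift's parallel end, 72 mm behind its origin (-y), 18 mm above its underside (8 mm from its 26 mm high top edge): pinch the 8 mm thickness here from above. Left on the slot's floor the wedge stays put when let go, clamped by the chuck's weight.
- rack: Fixed light wooden block 225 x 72 mm, 98 mm high, with three 30 mm holes in a row along its x, 75 mm apart; in them the chuck, the centre and the sleeve in any order. Origin under its middle, z up. Grip across the row (along y), as the neighbours stand along x.
- centre: Steel dead centre with a taper shank and a 60 degree point, head 35 mm across, in the rack beside the chuck. Not to be moved. Origin at its lower end.
- sleeve: Dark steel reducing sleeve, an open socket head 33 mm across, in the rack beside the chuck. Not to be moved. Origin at its lower end.
- mandrel_a: Plain tapered steel mandrel standing on the bench beyond the vise, 34 mm across, 128 mm high; leave it. Origin under its foot.
- mandrel_b: Smaller tapered steel mandrel standing beside the first, 29 mm across, 115 mm high; leave it. Origin under its foot.
- oil: Green oil can, 52 mm across and 120 mm high, standing on the bench; leave it. Origin under its foot.
- hammer: Bench hammer with a wooden handle, 270 mm long, lying on the bench; not needed, leave it. Origin at mid-length.
- wrench: Open-ended steel wrench, 170 mm long, lying between the robot and the vise; leave it. Origin at mid-length.
- brush: Bench brush with a wooden handle, 190 mm long, lying at the far left; leave it. Origin at mid-length.
There are look-alikes about, which are no part of the job. Leave any purple or yellow look-alike of the drift alone.

How it is judged:
On the way, in this order (a step that is already met when the one before it is completed fails the run):
1. the chuck, pushed into its seat, is turned to and fro under load (z of collar in the frame of socket_mouth below 0.006 m and contact force between chuck and vise above 60 N and angle between the x axis of chuck and the x axis of vise, either way round above 0.04 rad and angular speed of chuck above 0.05 rad/s), for 0.05 s.
2. the chuck is wrung home (collar within 3.2 mm of the socket's mouth, upright) and holds by itself, let go (z of collar in the frame of socket_mouth below 0.0032 m and horizontal distance between collar and socket_mouth below 0.004 m and angle between chuck's own z axis and vertical below 0.06 rad and contact force between the fingers and chuck below 0.5 N), for 0.3 s.
3. the drift is in the slot under the tang while the chuck is still home, nobody touching the chuck (z of collar in the frame of socket_mouth below 0.0045 m and horizontal distance between drift and slot_centre below 0.092 m and x of drift_tip in the frame of slot_centre between -0.006 and 0.006 m and x of drift in the frame of slot_centre between -0.012 and 0.012 m and z of drift_tip in the frame of slot_centre between -0.006 and 0.012 m and contact force between the fingers and chuck below 0.5 N).
4. the drift has lifted the chuck off its seat (collar more than 11 mm above the mouth) (z of collar in the frame of socket_mouth above 0.011 m and horizontal distance between drift and slot_centre below 0.092 m and x of drift_tip in the frame of slot_centre between -0.006 and 0.006 m and x of drift in the frame of slot_centre between -0.012 and 0.012 m and z of drift_tip in the frame of slot_centre between -0.006 and 0.012 m and horizontal distance between collar and socket_mouth below 0.004 m and angle between chuck's own z axis and vertical below 0.06 rad and contact force between the fingers and chuck below 0.5 N), for 0.2 s.
At the end, for the whole second after the job is handed in: Chuck upright (0.06 rad), at rest on the drift in the socket: collar 11 to 18 mm above the mouth, within 4 mm of its axis. Drift at rest through the slot: middle within 92 mm of the axis and 12 mm of the slot's mid-plane, tip within 6 mm of that plane and -6 to 12 mm from the floor level (z of collar in the frame of socket_mouth between 0.011 and 0.018 m and horizontal distance between collar and socket_mouth below 0.004 m and angle between chuck's own z axis and vertical below 0.06 rad and horizontal distance between drift and slot_centre below 0.092 m and x of drift_tip in the frame of slot_centre between -0.006 and 0.006 m and x of drift in the frame of slot_centre between -0.012 and 0.012 m and z of drift_tip in the frame of slot_centre between -0.006 and 0.012 m and linear speed of each of chuck, drift below 0.02 m/s); the robot touches nothing.
It fails at once if the gripper touches the chuck while the drift is in the slot (horizontal distance between drift and slot_centre below 0.092 m and x of drift_tip in the frame of slot_centre between -0.006 and 0.006 m and x of drift in the frame of slot_centre between -0.012 and 0.012 m and z of drift_tip in the frame of slot_centre between -0.006 and 0.012 m and contact force between the fingers and chuck above 1 N).
It fails at once if the chuck is rammed into the socket: its side contacts add up to more than 350 N (a push of far more than 30 N) (contact force between chuck and vise above 350 N).
It fails at once if the drift is forced: it presses more than 120 N on the chuck or 160 N on the socket (contact force between drift and chuck above 120 N or contact force between drift and vise above 160 N).
It fails at once if another tool (centre, sleeve, mandrels, oil can, hammer, wrench, brush) is moved by more than 30 mm (distance of any of centre, sleeve, mandrel_a, mandrel_b, oil, hammer, wrench, brush from where it was at the start of the episode above 0.03 m).
It also fails if it takes over 72 s, if anything falls off the work surface, if the arm or the gripper's body presses on something with over 40 N, if the wrist force passes 120 N, or if a joint passes its speed limit or range.

ROBOT

A 6-joint arm with a two-finger parallel gripper is mounted at the origin on the work surface. World frame = base frame: x ahead of the robot, y to its left, z up, the work surface at z = 0. Lengths are in m, angles in rad, forces in N, time in s.
With the tool pointing down it reaches from about 0.325 to 0.9 m from the base axis. Payload 3.5 kg.
Tool frame: the origin (TCP) lies midway between the tips of the shut fingers; the grasp point (between the pads) lies bot.pinch_z behind it (bot.pinch_z is the distance from the TCP to the grasp point, in m); z points along the fingers, y is the line along which they close (so a half turn about z gives the same grasp; the last joint's range is limited). The gripper opens to 85 mm and grips with 20 to 120 N. Pads are 22 mm wide; open, the fingers measure 114 mm over their backs; the gripper's body (76 mm by 85 mm) begins 54 mm behind the grasp point. The pads swing forward as they close: fully open they stand 13 mm farther back than shut.
Start: joints at [-1.434, 0.276, -0.026, 1.268, 0, 1.467], TCP at [0.148, -0.607, 0.231] pointing down, gripper open.
Joint ranges: [-3.12, 3.12], [-0.85, 1.88], [-1.08, 1.24], [-1.95, 2.15], [-1.57, 1.53], [-3.14, 3.14]. Speed limits (rad/s): [2.57, 2.57, 3.14, 3.14, 3.14, 3.14].

INTERFACE

Orientations are given as a rotation vector (axis times angle).
In Python, from workcell import bot gives the robot as it stands.
- The arm moves only by the shell command python3 -m jog 'ROWS' [FORCE]. ROWS is JSON, a list that holds one entry, the list of rows, each a list of 7 numbers: the shift along the tool's x, y, z in cm, then the turn, a rotation vector about the tool's x, y, z in degrees, then the closure, from 0 (fully open) to 1 (shut). A call has 1 to 10 rows; each row shifts and turns the commanded pose from where the row before left it, along the tool's axes as they then stand; what a row does not reach is not made up. A row lasts 1/12 s, in which the tool goes at most 41.7 mm and 7.16 degrees, less where a joint would pass 70% of its speed; a pose out of reach is approached as far as the arm can. A call is refused whole if a number of a shift passes 4.17 or a number of a turn 7.16, either way. A call with a gripper value outside its range is refused whole. The fingers move at their own pace and stop on an object; FORCE is the grip in N (left out, the last holds). Time passes only in rows, so rows that do not move let the fingers close. It gives the time, the measured TCP pose, the force, the opening and the grip force at its end, in the units of the state.
- bot.get_state(): the state, without advancing time (a new reading comes with each control period).
- bot.get_image(name): name is "side" or "top" or "wrist"; returns (picture, depth): 480x640x3 uint8, blue, green, red; 480x640 float32, m along the optical axis (not along the pixel's ray), 0 where there is no reading.
- bot.calibration(name): a dict with "K" (3x3 intrinsics, pixels), "xyz" and "attitude" of the camera in the world; the wrist camera has in their place "hand_eye" (4x4, takes a point from camera to tool coordinates, whose origin is the TCP and whose axes are the flange's). Camera axes: x right, y up, looking along -z (the intrinsics and any distortion apply to the point x, -y, -z); pixel columns grow to the right and rows downward; lengths in m; the calibration is good to about 2 mm. A picture is of the moment at which its call begins: read the wrist's pose just before it. calibration takes no time and is no camera call.
- bot.close_job(): hands the job in; it is judged then, once.
The state is a dict: "clock": time; "joint_pos": joint angles; "qvel": joint speeds; "effort": joint torques, N m; "position": TCP position; "tcp_rot": TCP orientation; "ft_force": force on the tool from outside, world axes, zero at the start; "moment": the same for the moment, N m; "gripper_width": finger opening in m; "gripper_force": force on a finger pad.
Only numpy, scipy, OpenCV 4.12 (cv2) and the standard library are available. Lean on these libraries where they do the work, as an engineer would, in place of code of your own. Each camera call takes 0.05 s, during which the arm holds its last target. There are 200 camera calls.

## Working session

There is one attempt and no reset: what is moved stays moved. The work goes in short steps, Python scripts to look and compute and a shell command to move; the robot and the scene stay as the last step left them, time stands still between calls to the robot, and variables do not carry over. Pictures are saved under pics/ and viewed, at most 10 in all, crops included, and the job is handed in when it is done.

```bash
ls; mkdir -p pics
cat > h.py <<'E'
import numpy as np, cv2
from scipy.spatial.transform import Rotation as R
from workcell import bot
def cam(n):
    c=bot.calibration(n)
    s=bot.get_state()
    if 'hand_eye' in c:
        T=np.eye(4);T[:3,:3]=R.from_rotvec(s['tcp_rot']).as_matrix();T[:3,3]=s['position'];T=T@np.array(c['hand_eye'])
    else:
        a=np.array(c['attitude'],float)
        T=np.eye(4);T[:3,:3]=a if a.shape==(3,3) else R.from_rotvec(a).as_matrix();T[:3,3]=c['xyz']
    return np.array(c['K']),T,c
def grab(n):
    K,T,c=cam(n); im,d=bot.get_image(n); return K,T,im,d
def ray(K,T,u,v):
    p=np.linalg.inv(K)@np.array([u,v,1.]); return T[:3,3],T[:3,:3]@np.array([p[0],-p[1],-p[2]])
def onz(K,T,u,v,z):
    o,d=ray(K,T,u,v); return o+d*(z-o[2])/d[2]
def cloud(K,T,d):
    v,u=np.mgrid[:480,:640]; x=(u-K[0,2])/K[0,0]*d; y=(v-K[1,2])/K[1,1]*d
    return np.stack([x,-y,-d],-1)@T[:3,:3].T+T[:3,3]
E
python3 - <<'E'
from h import *
for n in ('side','top','wrist'):
    K,T,c=cam(n); print(n,c); K,T,im,d=grab(n); cv2.imwrite(f'pics/{n}0.png',im); np.savez(f'{n}0.npz',K=K,T=T,im=im,d=d)
print(bot.get_state(),bot.pinch_z)
E
```

```text
pics
side {'K': array([[473.2112099 ,   0.        , 317.49798451],
       [  0.        , 473.2112099 , 230.08642348],
       [  0.        ,   0.        ,   1.        ]]), 'xyz': array([0.27242776, 0.81503279, 0.70973686]), 'attitude': array([ 0.19602044, -1.38725258, -2.58135706])}
top {'K': array([[580.21433778,   0.        , 322.21816327],
       [  0.        , 580.21433778, 229.00470829],
       [  0.        ,   0.        ,   1.        ]]), 'xyz': array([ 0.25695063, -0.05311833,  1.33095236]), 'attitude': array([ 0.15598945, -0.15269124, -1.53925213])}
wrist {'K': array([[423.6169525 ,   0.        , 322.35476746],
       [  0.        , 423.6169525 , 244.8120445 ],
       [  0.        ,   0.        ,   1.        ]]), 'hand_eye': array([[ 1.53313957e-04,  9.54765420e-01,  2.97360000e-01,
         7.65230612e-02],
       [ 9.99999955e-01, -2.23513717e-04,  2.02075657e-04,
         5.23116367e-04],
       [ 2.59398888e-04,  2.97359955e-01, -9.54765411e-01,
        -1.42450841e-01],
       [ 0.00000000e+00,  0.00000000e+00,  0.00000000e+00,
         1.00000000e+00]])}
{'clock': 0.15, 'joint_pos': array([-1.43439416e+00,  2.77020594e-01, -2.75488064e-02,  1.26801111e+00,
        3.41068501e-08,  1.46741923e+00]), 'qvel': array([ 0.00055913, -0.00148283,  0.00469502,  0.00019935,  0.00029151,
       -0.0007839 ]), 'effort': array([ 4.01080424e-04, -4.46056616e+01,  2.95638496e+01,  1.04762954e-02,
       -1.57671361e-04, -1.30420560e-06]), 'position': array([ 0.14835137, -0.60651326,  0.23038592]), 'tcp_rot': array([-3.11727067e+00, -3.75529390e-01,  4.61958459e-05]), 'ft_force': array([-0.84342546,  0.53040481,  0.18602557]), 'moment': array([ 0.00438225, -0.03636657,  0.00867888]), 'gripper_force': 0.0, 'gripper_width': 0.08564162352790276} 0.0187
```

View pics/top0.png

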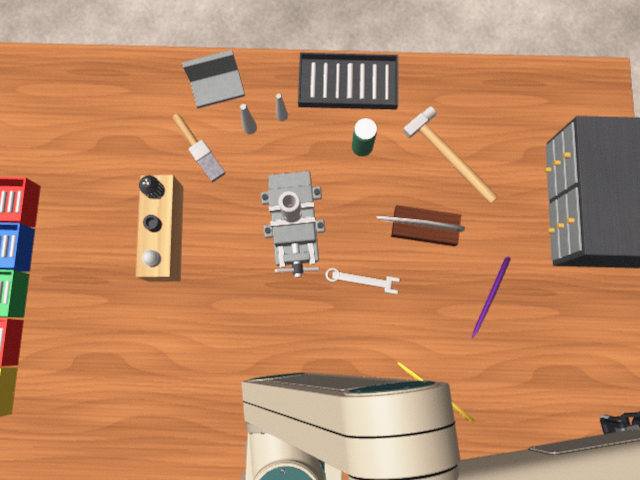

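View pics/side0.png

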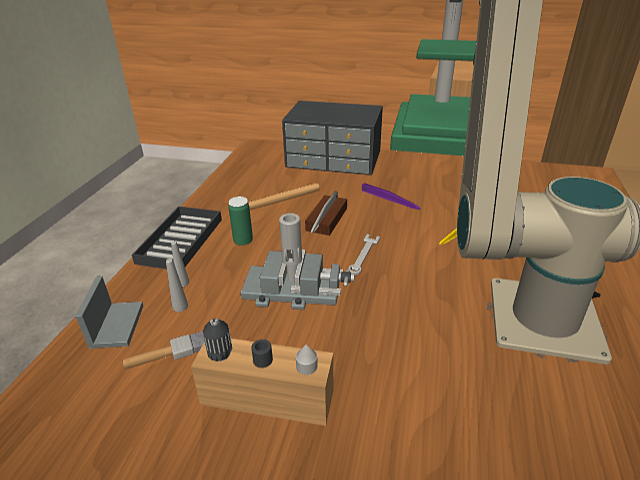

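The top view shows, for the drift: steel wedge in the brown block at (425,222), tip at the left (378,217), against the purple look-alike (490,297) and the yellow one (435,390). For the chuck: the dark ribbed tool at (152,187), tallest in the rack, against the sleeve (152,223) and the centre (151,258). The vise socket is at (290,203).

Run:
```python
from h import *
for n in ('top','side'):
    f=np.load(n+'0.npz');K,T,im,d=f['K'],f['T'],f['im'],f['d'];P=cloud(K,T,d)
    print(n, 'table z', np.median(P[150:160,340:350,2]) if n=='top' else np.median(P[420:430,100:120,2]))
    def reg(nm,c,zl,zh):
        u0,u1,v0,v1=c; Q=P[v0:v1,u0:u1].reshape(-1,3);m=(Q[:,2]>zl)&(Q[:,2]<zh)&(d[v0:v1,u0:u1].ravel()>0);Q=Q[m]
        (cx,cy),(w,h),a=cv2.minAreaRect((Q[:,:2]*1000).astype(np.float32)); 
        print(nm,len(Q),'mean',Q.mean(0).round(4),'rect',round(cx,1),round(cy,1),'size',round(w,1),round(h,1),'ang',round(a,1),'zmax',Q[:,2].max().round(4))
    if n=='top':
        reg('socket',(265,320,180,225),.18,.2)
        reg('vise jaw',(255,330,165,280),.06,.085)
        reg('visebase',(255,330,165,280),.01,.04)
        reg('chuck',(130,175,165,205),.12,.2)
        reg('rack',(125,190,160,290),.09,.102)
        reg('sleeve',(135,170,210,240),.11,.2); reg('centre',(135,170,240,275),.11,.2)
        reg('drift',(370,470,200,250),.038,.06)
        reg('block',(370,470,200,250),.025,.036)
    else:
        reg('socket',(275,305,205,265),.1,.2); reg('chuck',(195,240,310,365),.12,.2)
        reg('drift',(300,345,185,235),.038,.06)
```

```text
top table z -0.0004402826014491268
socket 253 mean [0.5392 0.0209 0.1888] rect 539.3 21.1 size 43.1 40.8 ang 2.1 zmax 0.1986
vise jaw 1661 mean [0.5317 0.0195 0.0692] rect 510.6 17.2 size 190.0 99.8 ang 7.3 zmax 0.0849
visebase 1822 mean [0.5461 0.019  0.0222] rect 526.4 19.4 size 252.7 141.3 ang 7.2 zmax 0.0399
chuck 413 mean [0.5729 0.3144 0.1557] rect 576.6 318.6 size 40.6 41.9 ang 53.9 zmax 0.1775
rack 2419 mean [0.4907 0.3125 0.0973] rect 502.4 316.3 size 225.5 75.5 ang 2.8 zmax 0.102
sleeve 221 mean [0.5017 0.3156 0.1243] rect 501.9 315.7 size 33.7 31.3 ang 75.9 zmax 0.1349
centre 234 mean [0.4262 0.3102 0.1278] rect 427.1 312.4 size 33.4 33.9 ang 44.8 zmax 0.1464
drift 345 mean [ 0.5319 -0.2894  0.0459] rect 535.2 -281.8 size 172.2 63.4 ang 73.2 zmax 0.0567
block 1575 mean [ 0.5323 -0.2824  0.0321] rect 535.4 -267.8 size 193.5 71.7 ang 82.8 zmax 0.036
side table z 0.00016510915912926194
socket 863 mean [0.5369 0.033  0.1552] rect 540.1 24.2 size 43.4 43.0 ang 3.9 zmax 0.1928
chuck 788 mean [0.5718 0.3305 0.1508] rect 574.0 325.1 size 41.3 33.6 ang 46.0 zmax 0.1751
drift 161 mean [ 0.5332 -0.2828  0.0459] rect 540.3 -280.7 size 175.9 21.5 ang 82.8 zmax 0.0537
```

```bash
cat >> h.py <<'E'
def delta(p,yaw):
    """shift (cm) in present tool axes to TCP p, turn about tool z (deg) to yaw of tool x (deg)"""
    s=bot.get_state(); M=R.from_rotvec(s['tcp_rot']).as_matrix()
    y=np.degrees(np.arctan2(M[1,0],M[0,0]))
    print('t',round(s['clock'],2),'at',np.round(s['position'],4),'yaw',round(y,2),'tilt',np.degrees(np.arccos(-M[2,2])).round(2),'shift cm',(100*M.T@(np.array(p)-s['position'])).round(2),'turn z',round((y-yaw+180)%360-180,2),'q6',s['joint_pos'][5].round(2),'F',s['ft_force'].round(1))
E
python3 -m jog '[[[3.4,-2,-1.0,0,0,0,0],[3.5,-2.1,-0.6,0,0,0,0],[3.5,-2.1,-0.6,0,0,0,0],[3.5,-2.1,-0.6,0,0,0,0],[3.5,-2.1,-0.6,0,0,0,0],[3.5,-2.1,-0.6,0,0,0,0],[3.5,-2.1,-0.6,0,0,0,0],[3.5,-2.1,-0.6,0,0,0,0],[3.5,-2.1,-0.6,0,0,0,0],[3.5,-2.1,-0.6,0,0,0,0]]]'
python3 -m jog '[[[3.5,-2.1,-0.6,0,0,0,0],[3.0,-1.8,-0.6,0,0,0,0],[0,0,0,0,0,0,0],[0,0,0,0,0,0,0]]]'
python3 - <<'E'
from h import *
delta((.5,-.26,.3),13.7)
K,T,im,d=grab('wrist'); cv2.imwrite('pics/w1.png',im); np.savez('w1.npz',K=K,T=T,im=im,d=d)
E
```

```text
clock: 0.98
position: [0.4387, -0.3194, 0.2954]
tcp_rot: [-3.119, -0.376, 0.0]
ft_force: [0.1, -0.9, -0.0]
gripper_width: 0.0854
gripper_force: 0.0
clock: 1.32
position: [0.4927, -0.2666, 0.3073]
tcp_rot: [3.118, 0.381, -0.0]
ft_force: [-0.2, -0.0, 0.1]
gripper_width: 0.0857
gripper_force: 0.0
t 1.32 at [ 0.4927 -0.2666  0.3073] yaw 13.95 tilt 0.02 shift cm [ 0.87 -0.46  0.73] turn z 0.25 q6 2.29 F [-0.2 -0.   0.1]
```

View pics/w1.png

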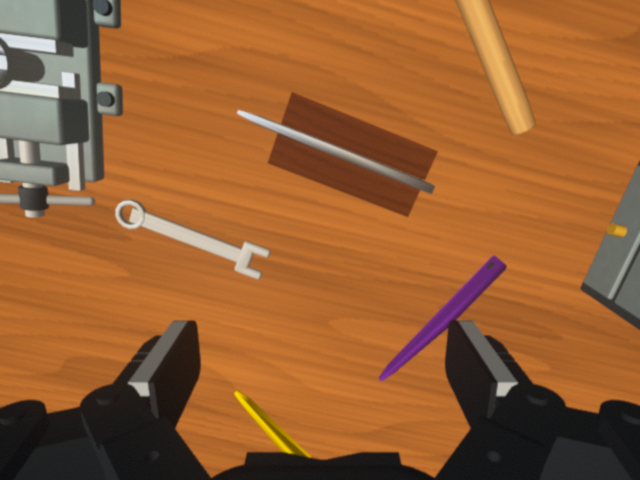

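The close view shows the steel drift in its brown block, tip (238,113), tail (433,188); purple (440,320) and yellow (270,425) are the look-alikes. I'll measure the drift now and then go above the vise.

Run:
```python
from h import *
f=np.load('w1.npz');K,T,im,d=f['K'],f['T'],f['im'],f['d'];P=cloud(K,T,d)
hsv=cv2.cvtColor(im,cv2.COLOR_BGR2HSV)
m=np.zeros((480,640),np.uint8);m[95:205,225:450]=255
mm=((hsv[...,1]<70)&(m>0)).astype(np.uint8)
n,l,st,_=cv2.connectedComponentsWithStats(mm);i=1+np.argmax(st[1:,4]);ys,xs=np.where(l==i)
print(st[i])
tip=(xs.min(),ys[xs==xs.min()].mean()); tail=(xs.max(),ys[xs==xs.max()].mean());print(tip,tail)
a=onz(K,T,*tip,.030);b=onz(K,T,*tail,.050);print(a,b,np.linalg.norm(a-b),np.degrees(np.arctan2(*(a-b)[[1,0]])))
# centre line along the parallel part, top edge z .05
Q=P[ys,xs];s=(Q-b)[:,:2]@((a-b)[:2]/np.linalg.norm((a-b)[:2]))
for lo,hi in((.01,.05),(.05,.09),(.1,.14),(.15,.19)):
    k=(s>lo)&(s<hi)&(Q[:,2]>.026); print(lo,k.sum(),Q[k].mean(0).round(4),Q[k][:,2].max().round(4))
delta((.46,.02,.40),13.9)
```

```text
[ 237  110  196   82 1792]
(np.int64(237), np.float64(111.5)) (np.int64(432), np.float64(187.0))
[ 0.54876569 -0.17005774  0.03      ] [ 0.52698382 -0.36572514  0.05      ] 0.19788931651412361 83.64793711636511
0.01 348 [ 0.5292 -0.3354  0.0497] 0.0521
0.05 385 [ 0.5342 -0.2959  0.0495] 0.0521
0.1 414 [ 0.5404 -0.2466  0.049 ] 0.4498
0.15 337 [ 0.5458 -0.1983  0.0364] 0.0413
t 1.37 at [ 0.4917 -0.2674  0.3069] yaw 13.83 tilt 0.06 shift cm [  3.79 -28.67  -9.3 ] turn z -0.07 q6 2.29 F [ 0.4 -0.4  0. ]
```

```bash
python3 -m jog '[[[0.9,-3.4,-1.4,0,0,0,0],[0.9,-3.4,-1.4,0,0,0,0],[0.9,-3.4,-1.4,0,0,0,0],[0.9,-3.4,-1.4,0,0,0,0],[0.9,-3.4,-1.4,0,0,0,0],[1,-3.5,-1.4,0,0,0,0],[1,-3.5,-1.4,0,0,0,0],[1,-3.5,-1.4,0,0,0,0],[0,0,0,0,0,-7.1,0],[0,0,0,0,0,-7.1,0]]]' | head -2
python3 -m jog '[[[0,0,0,0,0,-7.1,0],[0,0,0,0,0,-7.1,0],[0,0,0,0,0,-7.1,0],[0,0,0,0,0,-7.1,0],[0,0,0,0,0,-7.1,0],[0,0,0,0,0,-7.1,0],[0,0,0,0,0,-7.1,0],[0,0,0,0,0,-7.1,0],[0,0,0,0,0,-7.1,0],[0,0,0,0,0,-7.1,0]]]' | head -2
python3 -m jog '[[[0,0,0,0,0,-7.1,0],[0,0,0,0,0,-7.1,0],[0,0,0,0,0,-7.1,0],[0,0,0,0,0,-7.1,0],[0,0,0,0,0,-7.1,0],[0,0,0,0,0,-7.1,0],[0,0,0,0,0,-7.1,0],[0,0,0,0,0,-7.1,0],[0,0,0,0,0,-7.1,0],[0,0,0,0,0,-7.1,0]]]' | head -2
python3 -m jog '[[[0,0,0,0,0,-7.1,0],[0,0,0,0,0,-7.1,0],[0,0,0,0,0,0,0],[0,0,0,0,0,0,0]]]' | head -3
python3 - <<'E'
from h import *
delta((.5,.3,.42),187)
K,T,im,d=grab('wrist'); cv2.imwrite('pics/w2.png',im); np.savez('w2.npz',K=K,T=T,im=im,d=d)
E
```

```text
clock: 2.2
position: [0.4991, 0.0174, 0.4202]
clock: 3.03
position: [0.4986, 0.0152, 0.4187]
clock: 3.87
position: [0.4986, 0.0152, 0.4187]
clock: 4.2
position: [0.4988, 0.0157, 0.4188]
tcp_rot: [0.105, -3.139, 0.0]
t 4.2 at [0.4988 0.0157 0.4188] yaw -176.17 tilt 0.06 shift cm [-2.02 28.36 -0.12] turn z -3.17 q6 -0.16 F [-0.1 -0.3  0.5]
```

View pics/w2.png

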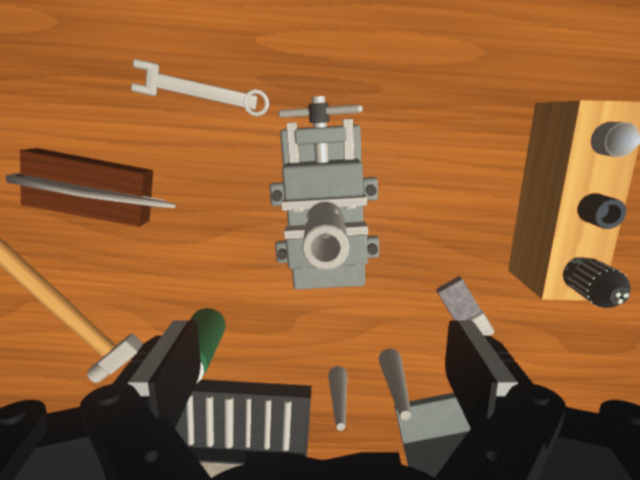

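The wrist view shows the socket mouth at (327,246), the vise squarely below it, and the rack at the right with the chuck at (600,282).

Run:
```python
from h import *
f=np.load('w2.npz');K,T,im,d=f['K'],f['T'],f['im'],f['d'];P=cloud(K,T,d)
m=np.zeros((480,640),bool);m[215:280,290:365]=1
k=m&(abs(P[...,2]-.19)<.004)
(c,s,a)=cv2.minAreaRect((P[k][:,:2]*1000).astype(np.float32));print('mouth',c,s,P[k].mean(0))
ys,xs=np.where(k);h=cv2.convexHull(np.stack([xs,ys],1).astype(np.int32));(e,ax,an)=cv2.fitEllipse(h);print(e,ax,onz(K,T,*e,.19))
# yaw: walls of vise
m[:]=0;m[120:290,260:385]=1
for lo,hi in((.070,.079),(.0,.0)):
    k=m&(P[...,2]>lo)&(P[...,2]<hi)
    if k.sum():
        n,l,st,_=cv2.connectedComponentsWithStats(k.astype(np.uint8))
        for i in range(1,n):
            if st[i,4]>200:
                q=(P[l==i][:,:2]*1000).astype(np.float32);print(st[i],cv2.minAreaRect(q),P[l==i].mean(0).round(4))
g=cv2.cvtColor(im,cv2.COLOR_BGR2GRAY); 
ls=cv2.createLineSegmentDetector().detect(g[120:300,260:385].astype(np.uint8))[0][:,0]
for x in ls:
    L=np.hypot(x[2]-x[0],x[3]-x[1])
    if L>35:
        A=onz(K,T,x[0]+260,x[1]+120,.06);B=onz(K,T,x[2]+260,x[3]+120,.06);print(x.round(0),(np.degrees(np.arctan2(*(B-A)[[1,0]]))%90).round(1))
# rack yaw
m[:]=0;m[90:310,500:640]=1;k=m&(abs(P[...,2]-.098)<.004);print('rack',cv2.minAreaRect((P[k][:,:2]*1000).astype(np.float32)))
k=m&(P[...,2]>.115)&(np.mgrid[:480,:640][0]>250);print('chuck',cv2.minAreaRect((P[k][:,:2]*1000).astype(np.float32)),P[k][:,2].max())
```

```text
mouth (540.782958984375, 20.834577560424805) (42.86903762817383, 43.199180603027344) [0.54016222 0.02087256 0.18954056]
(325.29132080078125, 246.11968994140625) (45.593963623046875, 46.70893859863281) [0.53995479 0.02085879 0.19      ]
[281 196  86  14 644] ((523.5258178710938, 18.532554626464844), (10.391125679016113, 99.26544952392578), 7.229368686676025) [0.5227 0.0188 0.0745]
[106.  77.  21.  82.] 7.2
[84.  1. 85. 36.] 6.4
[94. 36. 92.  1.] 7.3
[26.  4. 29. 39.] 7.5
[101.  43.  24.  47.] 7.1
[82.  8. 37. 10.] 6.9
[28. 78. 99. 74.] 7.2
rack ((503.2780456542969, 316.99884033203125), (225.03065490722656, 75.63533782958984), 2.5640017986297607)
chuck ((495.3682861328125, 176.88648986816406), (360.1820068359375, 42.76164627075195), 59.95178985595703) 0.5613716415208974
```

```bash
python3 -m jog '[[[-1.1,3.3,1.7,0,0,0,0],[-1.1,3.3,1.7,0,0,0,0],[-1.1,3.3,1.7,0,0,0,0],[-1.1,3.3,1.7,0,0,0,0],[-1.1,3.3,1.7,0,0,0,0],[-1.1,3.3,1.7,0,0,0,0],[-1.1,3.3,1.7,0,0,0,0],[-1.1,3.3,1.7,0,0,0,0],[-1.1,3.4,1.8,0,0,1.2,0],[0,0,0,0,0,0,0]]]' | head -2
python3 -m jog '[[[0,0,0,0,0,0,0],[0,0,0,0,0,0,0]]]' | head -2
python3 - <<'E'
from h import *
K,T,im,d=grab('wrist'); np.savez('w3.npz',K=K,T=T,im=im,d=d);P=cloud(K,T,d)
m=(abs(P[...,0]-.578)<.035)&(abs(P[...,1]-.32)<.035)&(P[...,2]>.11)&(P[...,2]<.18)
print(m.sum(),P[m][:,2].max())
for lo,hi in((.12,.135),(.135,.155),(.162,.18)):
    q=P[m&(P[...,2]>lo)&(P[...,2]<hi)]
    if len(q)>5: print(lo,len(q),q.mean(0).round(4),cv2.minEnclosingCircle((q[:,:2]*1000).astype(np.float32)))
ys,xs=np.where(m);print(xs.min(),xs.max(),ys.min(),ys.max()); cv2.imwrite('pics/w3.png',im)
delta((.578,.320,.117),182.6)
E
```

```text
clock: 5.08
position: [0.5755, 0.3255, 0.2593]
clock: 5.25
position: [0.5764, 0.3209, 0.2651]
3997 0.17457139979391537
0.12 223 [0.5608 0.3196 0.1282] ((573.5855102539062, 320.117919921875), 20.895164489746094)
0.135 723 [0.5669 0.3194 0.1491] ((578.1705932617188, 319.9605407714844), 21.649084091186523)
0.162 1888 [0.5764 0.3198 0.1672] ((577.9990234375, 319.74053955078125), 16.49493980407715)
288 355 199 273
t 5.3 at [0.5767 0.3205 0.266 ] yaw -177.16 tilt 0.03 shift cm [-0.12 -0.05 14.9 ] turn z 0.24 q6 0.36 F [ 0.3  0.  -0. ]
```

```bash
python3 -m jog '[[[-0.1,0,3.8,0,0,0.2,0],[0,0,3.8,0,0,0,0],[0,0,3.8,0,0,0,0],[0,0,3.5,0,0,0,0],[0,0,0,0,0,0,0],[0,0,0,0,0,0,0],[0,0,0,0,0,0,1],[0,0,0,0,0,0,1],[0,0,0,0,0,0,1],[0,0,0,0,0,0,1]]]' 70
python3 -m jog '[[[0,0,0,0,0,0,1],[0,0,0,0,0,0,1],[0,0,0,0,0,0,1]]]'
```

```text
clock: 6.13
position: [0.5796, 0.3216, 0.1197]
tcp_rot: [-0.074, 3.135, 0.0]
ft_force: [0.3, -0.2, 3.3]
gripper_width: 0.0405
gripper_force: 70.3
clock: 6.38
position: [0.5796, 0.3217, 0.1197]
tcp_rot: [-0.074, 3.135, 0.001]
ft_force: [0.6, -2.9, 6.8]
gripper_width: 0.0406
gripper_force: 69.7
```

Run:
```python
from h import *
K,T,c=cam('side')
for p in ((.4,.52,.5),(.42,.48,.45),(.45,.42,.45),(.45,.42,.4),(.5,.36,.4)):
    q=T[:3,:3].T@(np.array(p)-T[:3,3]);print(p,(K@[q[0]/-q[2],-q[1]/-q[2],1]).round(0),-q[2])
delta((.45,.42,.52),182.8)
```

```text
(0.4, 0.52, 0.5) [257. 232.   1.] 0.3807291326027594
(0.42, 0.48, 0.45) [257. 251.   1.] 0.44477376135867913
(0.45, 0.42, 0.45) [249. 215.   1.] 0.4996171112717292
(0.45, 0.42, 0.4) [254. 253.   1.] 0.5270995067522821
(0.5, 0.36, 0.4) [233. 220.   1.] 0.5861834322596204
t 6.38 at [0.5796 0.3217 0.1197] yaw -177.28 tilt 0.3 shift cm [ 12.27  10.45 -40.09] turn z -0.08 q6 0.36 F [ 0.6 -2.9  6.8]
```

```bash
python3 -m jog '[[[0,0,-2,0,0,0,1],[0,0,-3.8,0,0,0,1],[0,0,-4,0,0,0,1],[0,0,-4,0,0,0,1],[1.5,1.6,-3.3,0,0,0,1],[1.7,1.8,-3.2,0,0,0,1],[1.7,1.8,-3.1,0,0,0,1],[1.7,1.8,-3.1,0,0,0,1],[1.7,1.8,-3.1,0,0,0,1],[1.7,1.8,-3.1,0,0,0,1]]]'
python3 -m jog '[[[1.7,1.8,-3.1,0,0,0,1],[1.7,1.8,-3.1,0,0,0,1],[1.7,1.8,-3,0,0,0,1],[0,0,0,0,0,0,1],[0,0,0,0,0,0,1],[0,0,0,0,0,0,1]]]'
python3 - <<'E'
from h import *
delta((.54,.02,.4),182.8)
K,T,im,d=grab('side'); np.savez('s4.npz',K=K,T=T,im=im,d=d)
p=bot.get_state()['position']; q=T[:3,:3].T@(p-[0,0,.07]-T[:3,3]);u,v,_=(K@[q[0]/-q[2],-q[1]/-q[2],1]).astype(int);print(u,v)
c=im[max(v-75,0):v+75,max(u-100,0):u+100];cv2.imwrite('pics/s4.png',cv2.resize(c,None,fx=4,fy=4,interpolation=cv2.INTER_CUBIC))
E
```

```text
clock: 7.22
position: [0.4708, 0.4229, 0.4442]
tcp_rot: [0.075, -3.139, 0.001]
ft_force: [0.4, 0.4, -5.0]
gripper_width: 0.0408
gripper_force: 72.4
clock: 7.72
position: [0.419, 0.4741, 0.5342]
tcp_rot: [0.076, -3.14, 0.002]
ft_force: [1.1, 0.7, -6.5]
gripper_width: 0.0406
gripper_force: 73.2
t 7.72 at [0.419  0.4741 0.5342] yaw -177.23 tilt 0.09 shift cm [ -9.9  -45.92  13.48] turn z -0.03 q6 0.7 F [ 1.1  0.7 -6.5]
258 235
```

View pics/s4.png

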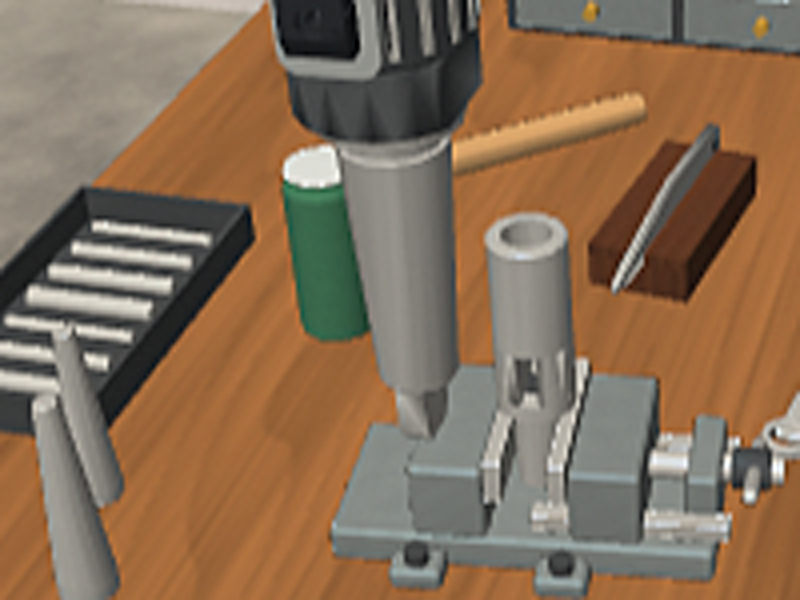

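The crop shows the held chuck with its taper and the tang at (420,410), a bright edge face at its right and the wide face at its left. The depth of those pixels gives its direction.

Run:
```python
from h import *
f=np.load('s4.npz');K,T,im,d=f['K'],f['T'],f['im'],f['d'];P=cloud(K,T,d)
g=cv2.cvtColor(im,cv2.COLOR_BGR2GRAY)
m=(abs(P[...,0]-.42)<.04)&(abs(P[...,1]-.475)<.04)&(P[...,2]>.40)&(P[...,2]<.52)
ys,xs=np.where(m);print(len(ys),P[m][:,2].min())
zb=np.percentile(P[m][:,2],0.5);print('bottom',zb)
for lo,hi in((zb-.004,zb+.005),(zb+.002,zb+.015),(.45,.47),(.47,.49)):
    k=m&(P[...,2]>lo)&(P[...,2]<hi);q=P[k];print(lo.round(3),k.sum(),q.mean(0).round(4),q[:,0].min().round(4),q[:,0].max().round(4))
k=m&(P[...,2]<zb+.013)
for y,x in zip(*np.where(k)): print(x,y,g[y,x],*(1000*P[y,x]).round(1))
```

```text
1765 0.42642909715241367
bottom 0.4287306353084761
0.425 55 [0.415  0.4766 0.4309] 0.4131 0.4205
0.431 108 [0.4157 0.4788 0.4364] 0.4094 0.4208Traceback (most recent call last):
  File "<stdin>", line 8, in <module>
AttributeError: 'float' object has no attribute 'round'
```

Run:
```python
from h import *
f=np.load('s4.npz');K,T,im,d=f['K'],f['T'],f['im'],f['d'];P=cloud(K,T,d)
g=cv2.cvtColor(im,cv2.COLOR_BGR2GRAY)
m=(abs(P[...,0]-.42)<.04)&(abs(P[...,1]-.475)<.04)&(P[...,2]>.40)&(P[...,2]<.441)
ys,xs=np.where(m);y0,y1,x0,x1=ys.min(),ys.max()+1,xs.min(),xs.max()+1;print(x0,y0)
for nm,A in(('gray',g*1.),('x',P[...,0]*1000),('y',P[...,1]*1000),('z',P[...,2]*1000)):
    print(nm)
    for y in range(y0,y1): print(' '.join(f'{A[y,x]:4.0f}' if m[y,x] else '   .' for x in range(x0,x1)))
```

```text
257 257
gray
   .    .    .    .    .    .    .    .    .    .    .   70   80
   .    .    .    .    .    .    .    .    .    .   81   79   71
   .    .    .    .    .    .    .    .   80    .   83   79   71
 173  170  169    .    .  117  106   74   80   82   82   78   75
 161  163  169  161  142  126  111   71   80   81   82   78   85
 143  158  158  165  150  134  118   81   78   81   82   79   91
 131  152  153  159  159  139  126   96   76   80   79   76  102
 127  146  147  150  159  150  133  114   74   80   80   72    .
   .  139  140  143  150  156  139  125   69   79   76   90    .
   .  132  134  138  143  148  148  137   69   75   82  128    .
   .  125  127  132  142  142  150  149   78   72  108    .    .
   .  128  120  117  123  123  126  147   98   75    .    .    .
   .    .    .  115  111  109  118  127  116  104    .    .    .
x
   .    .    .    .    .    .    .    .    .    .    .  414  413
   .    .    .    .    .    .    .    .    .    .  414  413  414
   .    .    .    .    .    .    .    .  413    .  414  414  413
 421  419  418    .    .  415  415  414  413 
[... 1598 characters left out ...]
    .    .    .    .    .  440    .  436  434  434
 440  441  440    .    .  441  440  440  439  437  436  433  431
 439  439  440  438  440  440  440  439  437  436  434  433  430
 438  439  437  437  438  439  439  438  436  435  433  432  429
 436  436  438  437  437  438  438  437  435  433  432  430  429
 436  436  437  435  436  437  436  436  434  432  430  430    .
   .  434  435  434  434  435  435  435  433  431  430  428    .
   .  432  434  433  434  435  435  434  432  430  429  426    .
   .  432  432  432  433  433  434  432  432  430  427    .    .
   .  430  430  431  431  431  432  432  429  429    .    .    .
   .    .    .  428  428  428  429  431  429  428    .    .    .
```

The tang's wide direction is about 83° in the world and the slot's is 97.2°, so I turn it by +14°. I carry it over the mouth.

```bash
python3 -m jog '[[[-0.6,-2.5,0.8,0,0,0,1],[-0.7,-3.5,1.3,0,0,0,1],[-0.8,-3.5,1.3,0,0,0,1],[-0.8,-3.5,1.3,0,0,0,1],[-0.8,-3.5,1.3,0,0,0,1],[-0.8,-3.5,1.3,0,0,0,1],[-0.8,-3.5,1.3,0,0,0,1],[-0.8,-3.5,1.3,0,0,0,1],[-0.8,-3.5,1.3,0,0,0,1],[-0.8,-3.5,1.3,0,0,0,1]]]'|head -2
python3 -m jog '[[[-0.8,-3.5,1.3,0,0,0,1],[-0.7,-3.5,1.3,0,0,0,1],[-0.7,-3.5,1.3,0,0,0,1],[-0.2,-1.0,0.4,0,0,0,1],[0,0,0,0,0,-7,1],[0,0,0,0,0,-7,1],[0,0,0,0,0,0,1],[0,0,0,0,0,0,1]]]'
python3 - <<'E'
from h import *
delta((.540,.0208,.30),197)
E
```

```text
clock: 8.6
position: [0.511, 0.1351, 0.4072]
clock: 9.27
position: [0.5406, 0.0238, 0.3656]
tcp_rot: [0.45, -3.106, -0.001]
ft_force: [-0.3, 0.8, -6.1]
gripper_width: 0.0406
gripper_force: 73.2
t 9.27 at [0.5406 0.0238 0.3656] yaw -163.51 tilt 0.18 shift cm [ 0.12 -0.28  6.56] turn z -0.51 q6 -0.36 F [-0.3  0.8 -6.1]
```

```bash
python3 -m jog '[[[0.1,-0.3,2.5,0,0,-0.5,1],[0,0,2.5,0,0,0,1],[0,0,2.5,0,0,0,1],[0,0,2.5,0,0,0,1],[0,0,1.0,0,0,0,1],[0,0,0,0,0,0,1],[0,0,0,0,0,0,1]]]'
python3 - <<'E'
from h import *
delta((.540,.0208,.22),197)
E
```

```text
clock: 9.85
position: [0.5411, 0.0214, 0.2575]
tcp_rot: [0.469, -3.105, -0.0]
ft_force: [0.1, 0.0, -5.0]
gripper_width: 0.0404
gripper_force: 73.1
t 9.85 at [0.5411 0.0214 0.2575] yaw -162.82 tilt 0.07 shift cm [ 0.12 -0.02  3.75] turn z 0.18 q6 -0.38 F [ 0.1  0.  -5. ]
```

```bash
python3 -m jog '[[[0.1,0,0.8,0,0,0,1],[0,0,0.8,0,0,0,1],[0,0,0.6,0,0,0,1],[0,0,0,0,0,0,1],[0,0,0,0,0,0,1]]]' | head -4
python3 -m jog '[[[0,0,0.3,0,0,0,1],[0,0,0.2,0,0,0,1],[0,0,0.2,0,0,0,1],[0,0,0,0,0,0,1]]]' |head -4
python3 -m jog '[[[0,0,0.2,0,0,0,1],[0,0,0,0,0,0,1]]]' |head -4
```

```text
clock: 10.27
position: [0.5412, 0.0213, 0.2353]
tcp_rot: [-0.471, 3.105, 0.001]
ft_force: [2.4, 2.2, -5.8]
clock: 10.6
position: [0.5414, 0.0213, 0.2284]
tcp_rot: [-0.471, 3.104, 0.001]
ft_force: [5.5, 3.1, -6.5]
clock: 10.77
position: [0.5416, 0.0214, 0.2265]
tcp_rot: [-0.471, 3.104, 0.001]
ft_force: [5.1, 3.3, -6.2]
```

```bash
python3 -m jog '[[[-0.1,0.03,0.2,0,0,0,1],[0,0,0.1,0,0,0,1],[0,0,0,0,0,0,1]]]' |head -4
python3 -m jog '[[[0,0,0.1,0,0,0,1],[0,0,0,0,0,0,1],[0,0,0,0,0,0,1]]]' |head -4
python3 -m jog '[[[0,0,0.1,0,0,0,1],[0,0,0,0,0,0,1],[0,0,0,0,0,0,1]]]' |head -4
```

```text
clock: 11.02
position: [0.5418, 0.0216, 0.2232]
tcp_rot: [-0.471, 3.105, -0.0]
ft_force: [5.5, 1.4, -4.8]
clock: 11.27
position: [0.5419, 0.0216, 0.2224]
tcp_rot: [-0.471, 3.105, 0.0]
ft_force: [4.9, 2.2, -5.2]
clock: 11.52
position: [0.542, 0.0216, 0.2216]
tcp_rot: [-0.471, 3.105, 0.0]
ft_force: [5.6, 1.3, -4.9]
```

```bash
python3 -m jog '[[[-0.1,0,0.1,0,0,0,1],[0,0,0.1,0,0,0,1],[0,0,0,0,0,0,1],[0,0,0,0,0,0,1]]]' |head -4
python3 -m jog '[[[0,0,0.1,0,0,0,1],[0,0,0.1,0,0,0,1],[0,0,0,0,0,0,1]]]' |head -4
```

```text
clock: 11.85
position: [0.5423, 0.0217, 0.2198]
tcp_rot: [0.471, -3.106, 0.001]
ft_force: [2.3, 1.5, 0.6]
clock: 12.1
position: [0.5424, 0.0217, 0.2185]
tcp_rot: [-0.471, 3.106, -0.001]
ft_force: [0.3, 1.3, 6.1]
```

```bash
python3 -m jog '[[[0,0,0.15,0,0,0,1],[0,0,0.1,0,0,0,1],[0,0,0,0,0,0,1]]]' |head -4
python3 -m jog '[[[0,0,0,0,0,5.7,1],[0,0,0.02,0,0,-5.7,1],[0,0,0.02,0,0,-5.7,1],[0,0,0.02,0,0,5.7,1],[0,0,0.02,0,0,5.7,1],[0,0,0.02,0,0,-5.7,1],[0,0,0.02,0,0,-5.7,1],[0,0,0.02,0,0,5.7,1]]]'
python3 -c "from h import *;delta((.54,.0208,.21),197)"
```

```text
clock: 12.35
position: [0.5425, 0.0217, 0.2176]
tcp_rot: [-0.471, 3.105, -0.001]
ft_force: [-2.2, 2.4, 11.9]
clock: 13.02
position: [0.5424, 0.0217, 0.2153]
tcp_rot: [-0.477, 3.104, -0.001]
ft_force: [-1.4, -0.1, 9.8]
gripper_width: 0.0403
gripper_force: 74.5
t 13.02 at [0.5424 0.0217 0.2153] yaw -162.52 tilt 0.06 shift cm [ 0.25 -0.01  0.53] turn z 0.48 q6 -0.38 F [-1.4 -0.1  9.8]
```

```bash
python3 -m jog '[[[0,0,0.1,0,0,5.7,1],[0,0,0.04,0,0,-5.7,1],[0,0,0.04,0,0,-5.7,1],[0,0,0.04,0,0,5.7,1],[0,0,0.04,0,0,5.7,1],[0,0,0.04,0,0,-5.7,1],[0,0,0.04,0,0,-5.7,1],[0,0,0.04,0,0,5.7,1]]]'
python3 -m jog '[[[0,0,0.04,0,0,5.7,1],[0,0,0.04,0,0,-5.7,1],[0,0,0.04,0,0,-5.7,1],[0,0,0.04,0,0,5.7,1],[0,0,0.04,0,0,5.7,1],[0,0,0.04,0,0,-5.7,1],[0,0,0.04,0,0,-5.7,1],[0,0,0.02,0,0,5.7,1]]]'
```

```text
clock: 13.68
position: [0.5425, 0.0217, 0.2136]
tcp_rot: [-0.478, 3.103, -0.001]
ft_force: [-5.8, 0.2, 19.2]
gripper_width: 0.0403
gripper_force: 75.5
clock: 14.35
position: [0.5426, 0.0217, 0.2121]
tcp_rot: [-0.478, 3.102, -0.002]
ft_force: [-7.6, 0.5, 25.8]
gripper_width: 0.0402
gripper_force: 76.2
```

```bash
python3 -m jog '[[[0.05,0,0,0,0,5.7,1],[0,0,0,0,0,-5.7,1],[0,0,0,0,0,-5.7,1],[0,0,0,0,0,5.7,1],[0,0,0,0,0,5.7,1],[0,0,0,0,0,-5.7,1],[0,0,0,0,0,-5.7,1],[0,0,0,0,0,5.7,1]]]'
python3 -m jog '[[[0,0,0.02,0,0,5.7,1],[0,0,0.02,0,0,-5.7,1],[0,0,0.02,0,0,-5.7,1],[0,0,0.02,0,0,5.7,1],[0,0,0.02,0,0,5.7,1],[0,0,0.02,0,0,-5.7,1],[0,0,0.02,0,0,-5.7,1],[0,0,0.02,0,0,5.7,1],[0,0,0,0,0,0,1]]]'
```

```text
clock: 15.02
position: [0.5425, 0.0217, 0.2118]
tcp_rot: [-0.478, 3.101, -0.001]
ft_force: [-6.0, 1.7, 22.7]
gripper_width: 0.0407
gripper_force: 76.0
clock: 15.77
position: [0.5426, 0.0217, 0.2118]
tcp_rot: [-0.463, 3.103, -0.001]
ft_force: [-9.7, 0.9, 29.3]
gripper_width: 0.0402
gripper_force: 76.8
```

```bash
python3 -m jog '[[[0.05,0,-0.4,0,0,0,1],[0.05,0,-0.25,0,0,0,1],[0,0,0,0,0,0,1],[0,0,0,0,0,0,1]]]'
python3 -m jog '[[[0,0,0,0,0,0,0],[0,0,0,0,0,0,0],[0,0,0,0,0,0,0],[0,0,0,0,0,0,0],[0,0,-0.2,0,0,0,0],[0,0,-2,0,0,0,0],[0,0,-4,0,0,0,0],[0,0,-4,0,0,0,0],[0,0,-4,0,0,0,0]]]'
python3 - <<'E'
from h import *
delta((.50,.02,.40),187)
K,T,im,d=grab('wrist'); np.savez('w5.npz',K=K,T=T,im=im,d=d);P=cloud(K,T,d)
m=(abs(P[...,0]-.54)<.03)&(abs(P[...,1]-.021)<.03)&(P[...,2]>.18)&(P[...,2]<.3)
print('nose z',np.percentile(P[m][:,2],[90,97,99.5]).round(4)); q=P[m&(P[...,2]>.235)];print(cv2.minEnclosingCircle((q[:,:2]*1000).astype(np.float32)))
KS,TS,s,ds=grab('side');np.savez('s5.npz',K=KS,T=TS,im=s,d=ds)
q=TS[:3,:3].T@(np.array([.54,.021,.195])-TS[:3,3]);u,v,_=(KS@[q[0]/-q[2],-q[1]/-q[2],1]).astype(int)
a=cv2.resize(s[v-50:v+50,u-50:u+50],(500,500),interpolation=cv2.INTER_CUBIC);cv2.imwrite('pics/s5.png',a);print(u,v)
E
```

```text
clock: 16.1
position: [0.5423, 0.0216, 0.2119]
tcp_rot: [-0.468, 3.103, 0.001]
ft_force: [5.5, 2.3, 1.6]
gripper_width: 0.0406
gripper_force: 73.7
clock: 16.85
position: [0.54, 0.0213, 0.3547]
tcp_rot: [0.471, -3.104, 0.0]
ft_force: [1.2, -0.2, 0.5]
gripper_width: 0.0855
gripper_force: 0.0
t 16.85 at [0.54   0.0213 0.3547] yaw -162.76 tilt 0.11 shift cm [ 3.87  1.06 -4.53] turn z 10.24 q6 -0.38 F [ 1.2 -0.2  0.5]
nose z [0.2618 0.2644 0.2657]
((540.990234375, 20.70517921447754), 21.607866287231445)
289 216
```

View pics/s5.png

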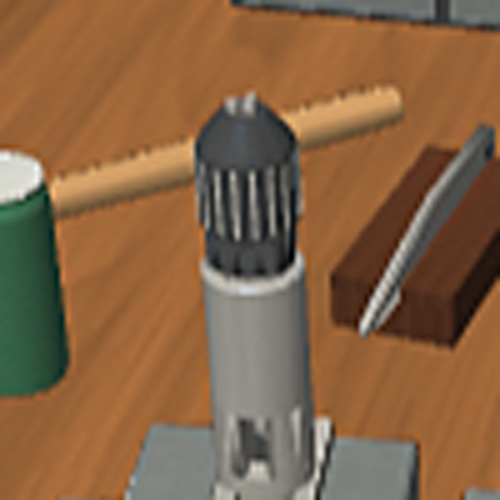

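The chuck stands seated, its skirt right down on the socket's mouth at (255,270), upright. Before reaching I check the block's height beside the drift near the grip.

Run:
```python
from h import *
for n in('w3','w5'):
    f=np.load(n+'.npz');P=cloud(f['K'],f['T'],f['d']);c=(.578,.32,.11,.18) if n=='w3' else (.541,.0207,.22,.3)
    m=(np.hypot(P[...,0]-c[0],P[...,1]-c[1])<.010)&(P[...,2]>c[2])&(P[...,2]<c[3]);print(n,np.percentile(P[m][:,2],[50,80,95]).round(4))
f=np.load('w1.npz');P=cloud(f['K'],f['T'],f['d'])
a=np.radians(83.3);u=np.array([np.cos(a),np.sin(a)]);w=np.array([u[1],-u[0]]);b=np.array([.527,-.366])
Q=P[...,:2]-b;s=Q@u;t=Q@w
for off in(-.025,-.015,.015,.025):
    print(off,[round(float(np.median(P[(abs(s-x)<.004)&(abs(t-off)<.003)][:,2]))*1000) for x in np.arange(-.01,.2,.01)])
```

```text
w3 [0.1697 0.1713 0.1732]
w5 [0.2618 0.2634 0.2654]
  return _methods._mean(a, axis=axis, dtype=dtype,
  ret = ret.dtype.type(ret / rcount)
Traceback (most recent call last):
ValueError: cannot convert float NaN to integer
```

Run:
```python
from h import *
f=np.load('w1.npz');P=cloud(f['K'],f['T'],f['d'])
a=np.radians(83.3);u=np.array([np.cos(a),np.sin(a)]);w=np.array([u[1],-u[0]]);b=np.array([.527,-.366])
Q=P[...,:2]-b;s=Q@u;t=Q@w
for off in(-.03,-.02,-.012,.012,.02,.03):
    o=[]
    for x in np.arange(-.01,.2,.01):
        k=P[(abs(s-x)<.004)&(abs(t-off)<.003)][:,2]; o.append(round(float(np.median(k))*1000) if len(k) else -1)
    print(off,o)
```

```text
-0.03 [0, 0, 32, 33, 33, 372, 338, 33, 33, 385, 385, 33, 33, 33, 33, 33, 33, 0, 0, 0, 0]
-0.02 [0, 0, 33, 33, 376, 374, 349, 365, 387, 391, 33, 33, 33, 33, 33, 33, 33, 0, 0, 0, 0]
-0.012 [-1, -1, 32, 33, 33, 376, 366, 384, 33, 33, 33, 33, 33, 33, 33, 33, 33, 0, 0, 0, 0]
0.012 [0, -1, 33, 33, 33, 33, 33, 33, 33, 33, 33, 33, 33, 33, 33, 33, 33, 0, 0, 0, 0]
0.02 [0, -1, 33, 33, 33, 33, 33, 33, 33, 33, 33, 33, 33, 33, 33, 33, 33, 0, 0, 0, 0]
0.03 [0, -1, 33, 33, 33, 33, 33, 33, 33, 33, 33, 33, 33, 33, 33, 33, 33, 0, 0, 0, 0]
```

```bash
python3 -m jog '[[[1.2,-3.4,0.6,0,0,0,0],[1.2,-3.4,1.6,0,0,0,0],[1.2,-3.4,2,0,0,0,0],[1.2,-3.4,2,0,0,0,0],[1.2,-3.4,2,0,0,0,0],[1.2,-3.4,2,0,0,0,0],[1.1,-3.4,2,0,0,0,0],[1.1,-3.4,2,0,0,0,0],[1.1,-3.4,1.9,0,0,0,0],[1.1,-3.4,1.9,0,0,0,0]]]'|head -2
python3 -m jog '[[[0,0,0,0,0,-7.1,0],[0,0,0,0,0,-7.1,0],[0,0,0,0,0,-7.1,0],[0,0,0,0,0,-7.1,0],[0,0,0,0,0,-7.1,0],[0,0,0,0,0,-7.1,0],[0,0,0,0,0,-7.1,0],[0,0,0,0,0,-7.1,0],[0,0,0,0,0,-7.1,0],[0,0,0,0,0,-2.2,0]]]'|head -2
python3 -m jog '[[[0,0,0,0,0,0,0],[0,0,0,0,0,0,0]]]'|head -2
python3 - <<'E'
from h import *
delta((.5302,-.338,.15),263.3)
K,T,im,d=grab('wrist'); cv2.imwrite('pics/w6.png',im); np.savez('w6.npz',K=K,T=T,im=im,d=d)
E
```

```text
clock: 17.78
position: [0.5301, -0.3393, 0.1721]
clock: 18.62
position: [0.5305, -0.3375, 0.173]
clock: 18.78
position: [0.5306, -0.3376, 0.1731]
t 18.78 at [ 0.5306 -0.3376  0.1731] yaw -96.73 tilt 0.04 shift cm [0.05 0.04 2.31] turn z -0.03 q6 -2.12 F [ 0.2 -0.5  0.2]
```

View pics/w6.png

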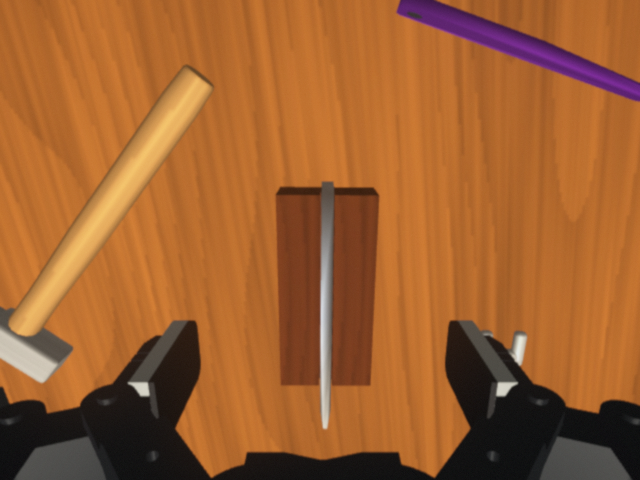

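The drift lies straight below, tail (327,182), tip (325,428), on edge in its groove; the purple piece is far at the top right.

Run:
```python
from h import *
f=np.load('w6.npz');K,T,im,d=f['K'],f['T'],f['im'],f['d'];P=cloud(K,T,d)
hsv=cv2.cvtColor(im,cv2.COLOR_BGR2HSV)
m=np.zeros((480,640),bool);m[175:435,305:345]=1
k=((hsv[...,1]<70)&m).astype(np.uint8);n,l,st,_=cv2.connectedComponentsWithStats(k);i=1+np.argmax(st[1:,4]);ys,xs=np.where(l==i);print(st[i])
row=lambda y:xs[ys==y].mean()
b=onz(K,T,row(ys.min()+2),ys.min(),.05);a=onz(K,T,row(ys.max()-1),ys.max(),.028);print(b,a,np.linalg.norm(a-b))
c=[onz(K,T,row(y),y,.05) for y in (ys.min()+6,ys.min()+50,ys.min()+85)];print(np.round(c,4))
v=(c[2]-c[0]);print('dir',np.degrees(np.arctan2(v[1],v[0])), np.degrees(np.arctan2(*(a-b)[[1,0]])))
g=b+.028*(a-b)/np.linalg.norm(a-b);print('grip',g)
delta((g[0],g[1],.037),263.3)
```

```text
[ 320  183   13  245 2613]
[ 0.5243189 -0.3711597  0.05     ] [ 0.54937143 -0.16834892  0.028     ] 0.20553307334632914
[[ 0.5244 -0.3674  0.05  ]
 [ 0.528  -0.3388  0.05  ]
 [ 0.5311 -0.3147  0.05  ]]
dir 82.76527193530637 82.95811796420622
grip [ 0.52773183 -0.34353056  0.04700292]
t 18.83 at [ 0.5307 -0.3376  0.1732] yaw -96.72 tilt 0.03 shift cm [ 0.63  0.21 13.62] turn z -0.02 q6 -2.12 F [ 0.7 -0.9  0.1]
```

```bash
python3 -m jog '[[[0.4,0.2,3,0,0,-0.3,0],[0,0,3.6,0,0,0,0],[0,0,3.5,0,0,0,0],[0,0,2.2,0,0,0,0],[0,0,1.2,0,0,0,0.3],[0,0,0,0,0,0,0.6],[0,0,0,0,0,0,0.8],[0,0,0,0,0,0,1],[0,0,0,0,0,0,1],[0,0,0,0,0,0,1]]]' 110
python3 -m jog '[[[0,0,0,0,0,0,1],[0,0,0,0,0,0,1],[0,0,0,0,0,0,1]]]'
```

```text
clock: 19.67
position: [0.5298, -0.3425, 0.0407]
tcp_rot: [-2.094, 2.341, -0.006]
ft_force: [-1.3, 1.1, -0.4]
gripper_width: 0.0123
gripper_force: 0.3
clock: 19.92
position: [0.5287, -0.3424, 0.0407]
tcp_rot: [2.093, -2.341, 0.003]
ft_force: [-2.4, 0.9, 6.5]
gripper_width: 0.0041
gripper_force: 109.6
```

Run:
```python
from h import *
K,T,im,d=grab('wrist'); cv2.imwrite('pics/w7.png',cv2.resize(im[180:480,180:480],(600,600)))
```

```text
(no output)
```

View pics/w7.png

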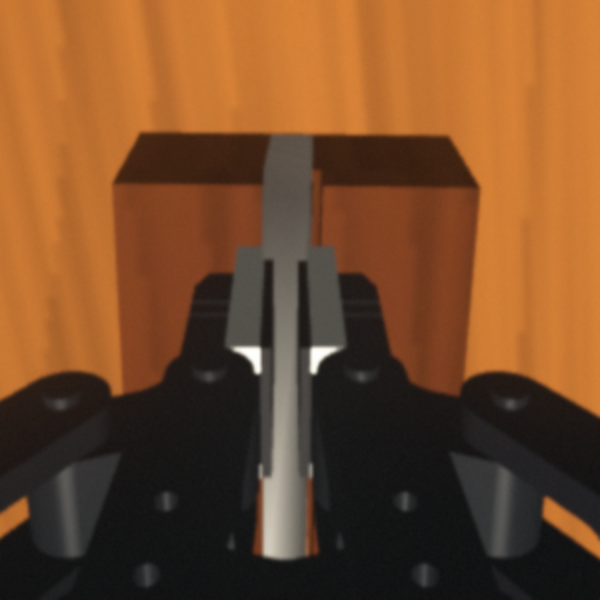

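```bash
python3 -m jog '[[[0,0,-1,0,0,0,1],[0,0,-2,0,0,0,1],[0,0,-3,0,0,0,1],[0,0,-2.4,0,0,0,1],[0,0,0,0,0,-7.1,1],[0,0,0,0,0,-7.2,1],[0,0,0,0,0,0,1]]]'
python3 -m jog '[[[-2,-0.8,0,0,0,0,1],[-2.5,-1.1,0,0,0,0,1],[-2.5,-1.1,0,0,0,0,1],[-2,-0.9,0,0,0,0,1],[-1.5,-0.6,0,0,0,0,1],[0,0,0,0,0,0,1],[0,0,0,0,0,0,1],[0,0,0,0,0,0,1]]]'
python3 - <<'E'
from h import *
delta((.568,-.201,.125),277.2)
for n in('side','top'):
    K,T,im,d=grab(n); np.savez(n[0]+'8.npz',K=K,T=T,im=im,d=d)
    q=T[:3,:3].T@(np.array([.552,-.08,.12])-T[:3,3]);u,v,_=(K@[q[0]/-q[2],-q[1]/-q[2],1]).astype(int);print(n,u,v)
    if n=='side': cv2.imwrite('pics/s8.png',cv2.resize(im[v-75:v+75,u-100:u+100],(800,600),interpolation=cv2.INTER_CUBIC))
E
```

```text
clock: 20.63
position: [0.5422, -0.2785, 0.0423]
tcp_rot: [1.981, -2.242, 0.016]
ft_force: [-71.9, -46.8, 42.9]
gripper_width: 0.0043
gripper_force: 124.1
t 20.63 at [ 0.5422 -0.2785  0.0423] yaw -96.79 tilt 8.6 shift cm [-6.96 -0.8  -9.27] turn z -13.99 q6 -1.96 F [-71.9 -46.8  42.9]
side 298 221
top 338 205out of range; nothing moved
```

View pics/s8.png

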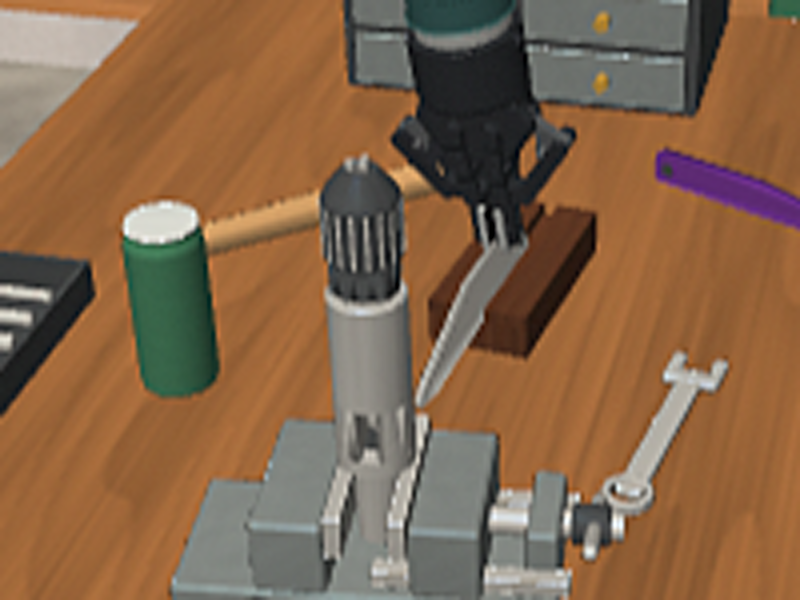

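The first call was refused for a 7.2 and the second then dragged the drift along its groove against the vise. I undo that motion gently.

```bash
python3 -m jog '[[[0.8,0.9,0,0,0,0,1],[0.8,0.9,0,0,0,0,1]]]'
python3 -m jog '[[[1,0.9,0,0,0,0,1],[1,0.9,0,0,0,0,1],[1,0.9,0,0,0,0,1],[1,0,0,0,0,0,1],[1,0,0,0,0,0,1],[0,0,0,0,0,0,1],[0,0,0,0,0,0,1]]]'
python3 -c "from h import *;delta((.568,-.201,.125),263)"
```

```text
clock: 20.9
position: [0.5411, -0.2747, 0.0419]
tcp_rot: [2.034, -2.304, -0.002]
ft_force: [-42.8, -26.0, 28.6]
gripper_width: 0.0041
gripper_force: 117.0
clock: 21.48
position: [0.5339, -0.3029, 0.042]
tcp_rot: [-2.093, 2.34, -0.003]
ft_force: [-3.0, 5.0, 13.0]
gripper_width: 0.0033
gripper_force: 109.7
t 21.48 at [ 0.5339 -0.3029  0.042 ] yaw -96.37 tilt 0.18 shift cm [-10.51  -2.28  -8.29] turn z 0.63 q6 -2.08 F [-3.  5. 13.]
```

```bash
python3 -m jog '[[[0,0,0,0,0,0,0.4],[0,0,0,0,0,0,0.2],[0,0,-1,0,0,0,0],[0,0,-3,0,0,0,0],[0.8,0,-3.5,0,0,0,0],[1,0,-3.5,0,0,0,0],[1,0,-2.5,0,0,0,0],[0,0,0,0,0,0,0],[0,0,0,0,0,0,0]]]'
python3 - <<'E'
from h import *
K,T,im,d=grab('wrist'); cv2.imwrite('pics/w9.png',im); np.savez('w9.npz',K=K,T=T,im=im,d=d);P=cloud(K,T,d)
hsv=cv2.cvtColor(im,cv2.COLOR_BGR2HSV)
m=(P[...,2]>.0)&(P[...,2]<.12)&(hsv[...,1]<70)&(abs(P[...,0]-.54)<.08)&(P[...,1]>-.42)&(P[...,1]<-.06)
n,l,st,_=cv2.connectedComponentsWithStats(m.astype(np.uint8));i=1+np.argmax(st[1:,4]);print(st[1:][st[1:,4]>40]);Q=P[l==i]
for y0 in np.arange(-.4,-.06,.02):
    k=(Q[:,1]>y0)&(Q[:,1]<y0+.02)
    if k.sum()>3: print(y0.round(2),k.sum(),np.median(Q[k],0).round(4),Q[k][:,2].min().round(4),np.percentile(Q[k][:,2],90).round(4))
print(Q[:,1].min(),Q[:,1].max()); delta((.53,-.34,.037),263)
E
```

```text
clock: 22.23
position: [0.5313, -0.3322, 0.1767]
tcp_rot: [-2.093, 2.341, -0.009]
ft_force: [0.3, -0.1, -0.5]
gripper_width: 0.0853
gripper_force: 0.0
[[ 320  231   13  228 2273]]
-0.34 208 [ 0.5301 -0.3266  0.0487] 0.0313 0.0503
-0.32 309 [ 0.5319 -0.3103  0.0498] 0.0481 0.0506
-0.3 281 [ 0.5347 -0.2895  0.0498] 0.0482 0.0506
-0.28 284 [ 0.537  -0.2702  0.0497] 0.0479 0.0506
-0.26 271 [ 0.5392 -0.2502  0.0498] 0.0471 0.0506
-0.24 236 [ 0.5421 -0.2302  0.0483] 0.023 0.0498
-0.22 189 [ 0.5443 -0.2106  0.0451] 0.0229 0.0465
-0.2 168 [ 0.5465 -0.1903  0.0418] 0.0391 0.0433
-0.18 161 [ 0.5487 -0.1703  0.0384] 0.036 0.0398
-0.16 138 [ 0.551  -0.151   0.0353] 0.0325 0.0364
-0.14 27 [ 0.5526 -0.1364  0.0327] 0.0316 0.0334
-0.3301186369630237 -0.10366025769565812
t 22.28 at [ 0.53   -0.3309  0.1745] yaw -96.38 tilt 0.1 shift cm [ 0.89 -0.08 13.75] turn z 0.62 q6 -2.12 F [ 0.   1.  -1.1]
```

```bash
python3 -m jog '[[[-2.7,0.2,2.5,0,0,0.5,0],[0,0,3.6,0,0,0,0],[0,0,3.5,0,0,0,0],[0,0,3,0,0,0,0],[0,0,1.2,0,0,0,0.4],[0,0,0,0,0,0,0.6],[0,0,0,0,0,0,0.7],[0,0,0,0,0,0,0.7]]]' 110
python3 -c "from h import *;delta((.5331,-.303,.035),263.1)"
```

```text
clock: 22.95
position: [0.5319, -0.3042, 0.037]
tcp_rot: [-2.084, 2.35, -0.004]
ft_force: [0.3, -0.4, 0.7]
gripper_width: 0.0386
gripper_force: 0.0
t 22.95 at [ 0.5319 -0.3042  0.037 ] yaw -96.86 tilt 0.14 shift cm [-0.14 -0.1   0.2 ] turn z 0.04 q6 -2.08 F [ 0.3 -0.4  0.7]
```

```bash
python3 -m jog '[[[-0.1,-0.1,0.15,0,0,0,0.8],[0,0,0,0,0,0,1],[0,0,0,0,0,0,1],[0,0,0,0,0,0,1],[0,0,0,0,0,0,1]]]'
python3 -m jog '[[[0,0,-0.5,0,0,0,1],[0,0,-1,0,0,0,1],[0,0,-1.5,0,0,0,1],[0,0,0,0,0,0,1]]]'
```

```text
clock: 23.37
position: [0.5329, -0.3034, 0.0362]
tcp_rot: [-2.084, 2.35, -0.005]
ft_force: [0.1, 0.4, 6.1]
gripper_width: 0.0044
gripper_force: 108.9
clock: 23.7
position: [0.5335, -0.3038, 0.0671]
tcp_rot: [-2.084, 2.35, -0.007]
ft_force: [0.3, -0.1, -1.9]
gripper_width: 0.0047
gripper_force: 108.3
```

```bash
python3 -m jog '[[[0,0,-2.2,0,0,0,1],[0,0,-2.2,0,0,0,1],[0,0,-2.1,0,0,-7.1,1],[0,0,0,0,0,-7.0,1],[0,0,0,0,0,0,1]]]' && python3 -m jog '[[[-1.5,-0.7,0,0,0,0,1],[-2.5,-1.2,0,0,0,0,1],[-2.5,-1.2,0,0,0,0,1],[-2,-1,0,0,0,0,1],[-1.4,-0.6,0,0,0,0,1],[0,0,0,0,0,0,1],[0,0,0,0,0,0,1],[0,0,0,0,0,0,1]]]'
python3 - <<'E'
from h import *
delta((.5678,-.1993,.130),277.2)
for n in('side','top'):
    K,T,im,d=grab(n); np.savez(n[0]+'9.npz',K=K,T=T,im=im,d=d);P=cloud(K,T,d);hsv=cv2.cvtColor(im,cv2.COLOR_BGR2HSV)
    m=(P[...,1]>-.185)&(P[...,1]<-.012)&(P[...,2]>.09)&(P[...,2]<.2)&(abs(P[...,0]-.555)<.04)
    print(n,m.sum())
    for y0 in np.arange(-.18,-.01,.02):
        Q=P[m&(P[...,1]>y0)&(P[...,1]<y0+.02)]
        if len(Q)>3: print(y0.round(2),len(Q),np.median(Q,0).round(4),np.percentile(Q[:,2],[5,95]).round(4))
    print(P[m][:,1].max())
E
```

```text
clock: 24.12
position: [0.5328, -0.3034, 0.1307]
tcp_rot: [-2.359, 2.074, -0.006]
ft_force: [0.9, 0.4, -4.3]
gripper_width: 0.0047
gripper_force: 108.3
clock: 24.78
position: [0.5653, -0.1987, 0.1282]
tcp_rot: [2.355, -2.078, -0.002]
ft_force: [-0.3, 0.0, -4.1]
gripper_width: 0.0047
gripper_force: 108.3
t 24.78 at [ 0.5653 -0.1987  0.1282] yaw -82.85 tilt 0.09 shift cm [ 0.1  -0.24 -0.18] turn z -0.05 q6 -2.14 F [-0.3  0.  -4.1]
side 216
-0.18 32 [ 0.5612 -0.1733  0.1424] [0.1201 0.1989]
-0.16 25 [ 0.5563 -0.1497  0.1411] [0.1204 0.1433]
-0.14 28 [ 0.5543 -0.132   0.1402] [0.1202 0.1427]
-0.12 32 [ 0.5516 -0.1127  0.1372] [0.1221 0.141 ]
-0.1 28 [ 0.5508 -0.0917  0.1342] [0.1203 0.1383]
-0.08 16 [ 0.5457 -0.0741  0.1253] [0.1177 0.1342]
-0.06307439863428455
top 123
-0.1 10 [ 0.5504 -0.0819  0.132 ] [0.1208 0.1359]
-0.08 53 [ 0.5468 -0.069   0.1301] [0.1179 0.1339]
-0.06 41 [ 0.545  -0.05    0.1266] [0.1206 0.1301]
-0.04 19 [ 0.5438 -0.035   0.1232] [0.12   0.1262]
-0.026483195811083497
```

```bash
python3 -m jog '[[[0,-0.3,0.7,0,0,0,1],[0,0,0.7,0,0,0,1],[0,0,0.4,0,0,0,1],[0,0,0,0,0,0,1],[0,0,0,0,0,0,1],[0,0,0,0,0,0,1]]]'
python3 - <<'E'
from h import *
delta((.5678,-.1993,.109),277.2)
K,T,im,d=grab('top');P=cloud(K,T,d)
m=(P[...,1]>-.1)&(P[...,1]<-.01)&(P[...,2]>.09)&(P[...,2]<.15)&(abs(P[...,0]-.555)<.03)
Q=P[m];print(len(Q),[ (np.median(Q[abs(Q[:,1]-y)<.01],0)).round(4) for y in(-.07,-.05,-.035)])
E
```

```text
clock: 25.38
position: [0.5689, -0.1982, 0.1109]
tcp_rot: [2.357, -2.077, -0.0]
ft_force: [-0.4, -0.2, -2.8]
gripper_width: 0.0046
gripper_force: 108.3
t 25.38 at [ 0.5689 -0.1982  0.1109] yaw -82.77 tilt 0.01 shift cm [0.1  0.12 0.19] turn z 0.03 q6 -2.14 F [-0.4 -0.2 -2.8]
123 [array([ 0.5507, -0.0695,  0.1122]), array([ 0.5481, -0.05  ,  0.1091]), array([ 0.5457, -0.0369,  0.1064])]
```

```bash
python3 -m jog '[[[-0.7,0,0,0,0,0,1],[-0.8,0,0,0,0,0,1],[-0.8,0,0,0,0,0,1],[-0.7,0,0,0,0,0,1],[-0.5,0,0,0,0,0,1],[0,0,0,0,0,0,1]]]'|sed -n 1,4p
python3 -m jog '[[[-0.5,0,0.05,0,0,0,1],[-0.5,0,0.05,0,0,0,1],[-0.5,0,0.05,0,0,0,1],[0,0,0,0,0,0,1]]]'|sed -n 1,4p
```

```text
clock: 25.93
position: [0.5641, -0.1617, 0.111]
tcp_rot: [-2.359, 2.075, 0.001]
ft_force: [0.0, 0.1, -3.1]
clock: 26.27
position: [0.562, -0.1475, 0.1091]
tcp_rot: [2.358, -2.076, -0.002]
ft_force: [0.5, 0.2, -2.4]
```

```bash
python3 -m jog '[[[-0.4,0,0.1,0,0,0,1],[-0.4,0,0.1,0,0,0,1],[-0.4,0,0.1,0,0,0,1],[0,0,0,0,0,0,1],[0,0,0,0,0,0,1]]]'|sed -n 1,4p
python3 -m jog '[[[-0.3,0,0.1,0,0,0,1],[-0.3,0,0,0,0,0,1],[0,0,0,0,0,0,1],[0,0,0,0,0,0,1]]]'|sed -n 1,4p
python3 -c "from h import *;delta((.5405,.021,.105),277.2)"
```

```text
clock: 26.68
position: [0.561, -0.1363, 0.1064]
tcp_rot: [2.358, -2.076, -0.0]
ft_force: [0.9, -0.2, -4.2]
clock: 27.02
position: [0.5609, -0.1312, 0.106]
tcp_rot: [2.357, -2.077, 0.003]
ft_force: [0.3, -2.4, -3.2]
t 27.02 at [ 0.5609 -0.1312  0.106 ] yaw -82.77 tilt 0.1 shift cm [-15.35   0.11   0.08] turn z 0.03 q6 -2.04 F [ 0.3 -2.4 -3.2]
```

```bash
python3 -m jog '[[[-0.3,0.05,0.05,0,0,0,1],[-0.3,0,0,0,0,0,1],[-0.3,0,0,0,0,0,1],[0,0,0,0,0,0,1]]]'|sed -n 1,4p
python3 -m jog '[[[-0.2,0,0,0,0,0,1],[-0.2,0,0,0,0,0,1],[0,0,0,0,0,0,1]]]'|sed -n 1,4p
```

```text
clock: 27.35
position: [0.5609, -0.1265, 0.1068]
tcp_rot: [2.351, -2.075, 0.016]
ft_force: [0.3, -12.7, -0.8]
clock: 27.6
position: [0.561, -0.1249, 0.1073]
tcp_rot: [2.348, -2.074, 0.022]
ft_force: [1.1, -17.3, -1.8]
```

```bash
python3 -m jog '[[[-0.2,0,0,0,0,0,1],[-0.2,0,0,0,0,0,1],[0,0,0,0,0,0,1]]]'|sed -n 1,4p
python3 -m jog '[[[-0.2,0,0,0,0,0,1],[-0.2,0,0,0,0,0,1],[0,0,0,0,0,0,1]]]'|sed -n 1,4p
```

```text
clock: 27.85
position: [0.5602, -0.1204, 0.107]
tcp_rot: [2.348, -2.075, 0.02]
ft_force: [1.3, -14.9, -2.6]
clock: 28.1
position: [0.5589, -0.1145, 0.1062]
tcp_rot: [2.351, -2.076, 0.013]
ft_force: [1.1, -10.8, -3.7]
```

```bash
python3 -m jog '[[[-0.2,0,0,0,0,0,1],[-0.2,0,0,0,0,0,1],[-0.2,0,0,0,0,0,1],[-0.2,0,0,0,0,0,1],[0,0,0,0,0,0,1]]]'|sed -n 1,4p
python3 -m jog '[[[-0.2,0,0,0,0,0,1],[-0.2,0,0,0,0,0,1],[-0.2,0,0,0,0,0,1],[-0.2,0,0,0,0,0,1],[0,0,0,0,0,0,1]]]'|sed -n 1,4p
python3 - <<'E'
from h import *
delta((.5405,.021,.105),277.2)
K,T,im,d=grab('top');P=cloud(K,T,d)
m=(np.hypot(P[...,0]-.541,P[...,1]-.0207)<.010)&(P[...,2]>.22)&(P[...,2]<.3);print('nose',np.percentile(P[m][:,2],[50,80]))
f=np.load('t9.npz');P=cloud(f['K'],f['T'],f['d']);m=(np.hypot(P[...,0]-.541,P[...,1]-.0207)<.010)&(P[...,2]>.22)&(P[...,2]<.3);print('nose before',np.percentile(P[m][:,2],[50,80]))
E
```

```text
clock: 28.52
position: [0.5568, -0.1038, 0.1054]
tcp_rot: [2.354, -2.077, 0.005]
ft_force: [0.5, -5.6, -3.4]
clock: 28.93
position: [0.5554, -0.0945, 0.1052]
tcp_rot: [2.356, -2.077, 0.001]
ft_force: [0.2, -2.5, -2.2]
t 28.93 at [ 0.5554 -0.0945  0.1052] yaw -82.8 tilt 0.05 shift cm [-1.164e+01  3.000e-02  1.000e-02] turn z 0.0 q6 -1.98 F [ 0.2 -2.5 -2.2]
nose [0.26762013 0.27030588]
nose before [0.26124426 0.26354495]
```

```bash
python3 -m jog '[[[-0.3,0,0,0,0,0,1],[-0.3,0,0,0,0,0,1],[-0.3,0,0,0,0,0,1],[-0.3,0,0,0,0,0,1],[-0.3,0,0,0,0,0,1],[-0.3,0,0,0,0,0,1],[-0.2,0,0,0,0,0,1],[0,0,0,0,0,0,1]]]'|sed -n 1,4p
python3 -m jog '[[[-0.3,0,0,0,0,0,1],[-0.3,0,0,0,0,0,1],[-0.3,0,0,0,0,0,1],[-0.3,0,0,0,0,0,1],[-0.3,0,0,0,0,0,1],[-0.3,0,0,0,0,0,1],[-0.2,0,0,0,0,0,1],[0,0,0,0,0,0,1],[0,0,0,0,0,0,1]]]'|sed -n 1,4p
python3 - <<'E'
from h import *
delta((.5405,.021,.105),277.2)
for n in('top','side'):
    K,T,im,d=grab(n);np.savez(n[0]+'10.npz',K=K,T=T,im=im,d=d);P=cloud(K,T,d)
    m=(np.hypot(P[...,0]-.541,P[...,1]-.0207)<.010)&(P[...,2]>.22)&(P[...,2]<.3);print('nose',np.percentile(P[m][:,2],[50,80]))
    m=(np.hypot(P[...,0]-.541,P[...,1]-.0207)<.03)&(P[...,2]>.24)&(P[...,2]<.265);print(cv2.minEnclosingCircle((P[m][:,:2]*1000).astype(np.float32)))
E
```

```text
clock: 29.65
position: [0.5525, -0.073, 0.105]
tcp_rot: [-2.357, 2.075, 0.002]
ft_force: [0.1, -0.9, -1.0]
clock: 30.4
position: [0.5501, -0.0536, 0.105]
tcp_rot: [-2.357, 2.076, 0.001]
ft_force: [0.6, -0.3, -0.8]
t 30.4 at [ 0.5501 -0.0536  0.105 ] yaw -82.73 tilt 0.08 shift cm [-7.52  0.01  0.01] turn z 0.07 q6 -1.91 F [ 0.6 -0.3 -0.8]Traceback (most recent call last):
  File "<stdin>", line 5, in <module>
    return _quantile_unchecked(
        a, q, axis, out, overwrite_input, method, keepdims, weights)
    return _ureduce(a,
                    func=_quantile_ureduce_func,
    ...<5 lines>...
                    overwrite_input=overwrite_input,
                    method=method)
    r = func(a, **kwargs)
    result = _quantile(arr,
                       quantiles=q,
    ...<2 lines>...
                       out=out,
                       weights=wgt)
    slices_having_nans = np.isnan(arr[-1, ...])
                                  ~~~^^^^^^^^^
IndexError: index -1 is out of bounds for axis 0 with size 0
```

```bash
cat > chk.py <<'E'
from h import *
for n,g in(('before',np.load('s9.npz')),('now',None)):
    if g is None: K,T,im,d=grab('side')
    else: K,T,im,d=g['K'],g['T'],g['im'],g['d']
    P=cloud(K,T,d)
    m=(np.hypot(P[...,0]-.541,P[...,1]-.022)<.011)&(P[...,2]>.22)&(P[...,2]<.3)
    b=(np.hypot(P[...,0]-.541,P[...,1]-.0207)<.03)&(P[...,2]>.23)&(P[...,2]<.3)
    print(n,m.sum(),np.percentile(P[m][:,2],[50,80,97]).round(4),'body',P[b].mean(0).round(4),P[b][:,:2].min(0).round(4),P[b][:,:2].max(0).round(4))
    t=(P[...,1]>.05)&(P[...,1]<.16)&(P[...,2]>.085)&(P[...,2]<.13)&(abs(P[...,0]-.53)<.04)
    for y in(.06,.08,.1,.12):
        Q=P[t&(abs(P[...,1]-y)<.008)]
        if len(Q)>3: print('  drift y',y,len(Q),np.median(Q,0).round(4),Q[:,2].min().round(4),Q[:,2].max().round(4))
    if t.sum(): print('  ymax',P[t][:,1].max())
E
python3 chk.py
```

```text
before 56 [0.2626 0.265  0.2661] body [0.5368 0.0328 0.2484] [0.5195 0.0126] [0.5603 0.0451]
now 58 [0.2758 0.2776 0.2798] body [0.5366 0.0339 0.2557] [0.5186 0.0103] [0.5616 0.0448]
  drift y 0.06 36 [0.5341 0.0622 0.1106] 0.0936 0.1143
  drift y 0.08 31 [0.5312 0.0795 0.1074] 0.0957 0.1102
  drift y 0.1 31 [0.5291 0.1005 0.1036] 0.0956 0.1077
  drift y 0.12 13 [0.5275 0.1149 0.1008] 0.0948 0.1036
  ymax 0.12107191870179879
```

```bash
python3 -m jog '[[[0,0,0,0,0,0,0.9],[0,0,0,0,0,0,0.8],[0,0,0,0,0,0,0.6],[0,0,0,0,0,0,0.6],[0,0,0,0,0,0,0.6],[0,0,-0.5,0,0,0,0.6],[0.5,0,-1.5,0,0,0,0.6],[1,0,-2,0,0,0,0.6],[2,0,-2.5,0,0,0,0.6],[2,0,-2.5,0,0,0,0.6]]]'
python3 -m jog '[[[2.5,0,-2.5,0,0,0,0.6],[2.5,0,-2.5,0,0,0,0.6],[2,0,-2,0,0,0,0.6],[0,0,0,0,0,0,0.6],[0,0,0,0,0,0,0.6],[0,0,0,0,0,0,0.6]]]'|head -4
python3 chk.py
python3 - <<'E'
from h import *
K,T,im,d=grab('side');a=im[140:290,190:390];K,T,im,d=grab('top');b=im[130:280,210:410]
cv2.imwrite('pics/end.png',np.hstack([cv2.resize(a,(400,300)),cv2.resize(b,(400,300))]))
E
```

```text
clock: 31.33
position: [0.5565, -0.1088, 0.1958]
tcp_rot: [2.358, -2.075, -0.002]
ft_force: [0.8, 0.3, 0.4]
gripper_width: 0.0343
gripper_force: 0.0
clock: 31.83
position: [0.5652, -0.1777, 0.2643]
tcp_rot: [2.357, -2.077, -0.003]
ft_force: [0.5, -0.0, 0.0]
before 56 [0.2626 0.265  0.2661] body [0.5368 0.0328 0.2484] [0.5195 0.0126] [0.5603 0.0451]
now 60 [0.2759 0.2783 0.2799] body [0.5364 0.0335 0.2555] [0.5185 0.0106] [0.5621 0.0462]
  drift y 0.06 32 [0.5336 0.0614 0.1107] 0.0946 0.1138
  drift y 0.08 32 [0.5313 0.0793 0.1069] 0.0957 0.1112
  drift y 0.1 29 [0.5289 0.1002 0.1046] 0.0945 0.1083
  drift y 0.12 14 [0.5281 0.1161 0.1009] 0.0947 0.1032
  ymax 0.11940466015354212
```

View pics/end.png

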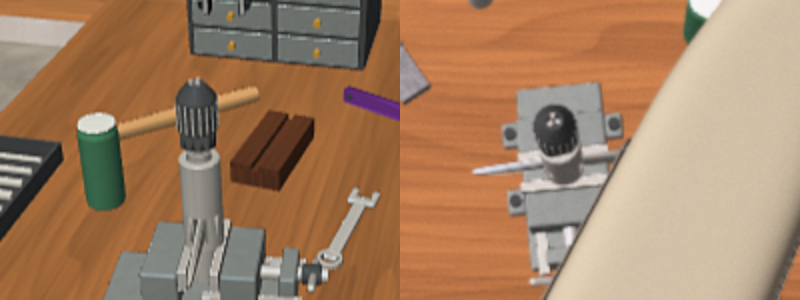

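The chuck stands upright and raised in the socket, with the bare collar gap at (200,152). The drift is through the slot, its tip showing at (480,170) in the right half, and the gripper is clear.

```bash
python3 -c "
from workcell import bot
print(bot.close_job())"
```

```text
the job is handed in; nothing more can be done
None
```

The job is handed in: the chuck was wrung home and let go, and the drift, now left through the slot, then lifted it about 13 mm to stand loose and upright; no verdict came back, and after one refused move the drift had been dragged along its groove into the vise (about 95 N at the wrist), which I backed off and re-gripped.

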